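# Right the fallen sample cell and hold it in the reader's slot

### The job

The flat glass sample cell has toppled: stand it upright on the bench on its black foot and let go of it, then pick it up again and pass it foot first down through the orange-lipped slot in the top of the reader until the blue line around the cell is level with the top of the orange lip. Finish while still holding it there in the gripper, hanging upright without being pressed hard against the slot; never let its foot come down on the glass floor of the well, and leave everything else on the bench where it is.

Things in the scene. Friction and masses are not known exactly. Their poses are not given: they have to be found in the camera images.
- cell: flat glass sample cell, 160 g: pale green block 40 wide (x) x 22 thick (y) x 80 mm tall, its lowest 10 mm a black foot, with a yellow handle 20 x 16 x 45 mm centred on top; 125 mm tall in all. Origin: centre of the foot's underside; z points from foot to handle. Starts toppled on a broad face (y vertical, origin 11 mm above the bench), handle roughly to the robot's left (+y).
- cell_line (a point): centre of the cell at the height of the blue line that runs around its glass, 50 mm up from the foot's underside; axes as the cell's.
- reader: white optical reader fixed to the bench, 170 (x) x 150 (y) x 100 mm tall, flat top with an orange-lipped slot and a dark display. Origin: centre of its underside; z up.
- reader_slot (a point): centre of the slot, at the top of its orange lip, 104 mm above the bench. The lip stands 4 mm proud and slopes in at 45 degrees; below it the slot is a straight vertical shaft, 42 mm along this frame's x and 24 mm along its y (2 mm more than the cell), with a glass floor 84 mm below this point. z up. The cell fits either way round.
- bottle: amber glass bottle with white cap, 60 mm across, 150 mm tall; bystander. Origin: centre of its underside.
- jar: white jar with orange lid, 72 mm across, 100 mm tall; bystander. Origin: centre of its underside.
- beaker: clear plastic beaker, 64 mm across, 85 mm tall; bystander. Origin: centre of its underside.
- dish: shallow white dish, 90 mm across, 16 mm tall; bystander. Origin: centre of its underside.
- tray: shallow white plastic tray, 240 x 170 x 32 mm; bystander. Origin: centre of its underside.
- spatula: wooden-handled steel spatula lying flat, 180 mm long; bystander. Origin: on it.
- stopper: red cylindrical stopper, 32 mm across, 30 mm tall, standing; bystander. Origin: centre of its underside.
Things that resemble listed ones, but are neither listed nor needed, are in the scene too. Of the things that look like the cell, the middle-sized one is meant.

How it is judged:
On the way:
1. the cell stands upright on its foot on the bench, let go of and at rest (angle between cell's own z axis and vertical below 0.08 rad and height (world z) of cell between -0.004 and 0.004 m and contact force between cell and the arm below 0.1 N and contact force between cell and the fingers below 0.1 N and linear speed of cell below 0.02 m/s), for 0.3 s.
At the end, for the whole second after the job is handed in: The cell is in the slot, foot down and upright within 5 degrees, centred within 5 mm and lined up with the slot, its blue line level with the top of the orange lip within 8 mm, still gripped by the fingers (more than 2 N), pressing on the reader with less than 12 N, and still (z of cell in the frame of reader_slot between -0.058 and -0.042 m and horizontal distance between cell and reader_slot below 0.005 m and angle between cell's own z axis and vertical below 0.09 rad and angle between the x axis of cell and the x axis of reader_slot, either way round below 0.15 rad and contact force between the fingers and cell above 2 N and contact force between cell and reader below 12 N and linear speed of cell below 0.02 m/s); the arm keeps its last pose, push and grip.
It fails at once if the cell's foot comes down to the glass floor of the well (within 4 mm of it) (z of cell in the frame of reader_slot below -0.08 m and horizontal distance between cell and reader_slot below 0.01 m).
It fails at once if a bystander is moved by more than 30 mm (distance of any of bottle, jar, beaker, dish, tray, spatula, stopper from where it was at the start of the episode above 0.03 m).
It also fails if it takes over 64 s, if anything falls off the work surface, if the arm or the gripper's body presses on something with over 40 N, if the wrist force passes 120 N, or if a joint passes its speed limit or range.

### The arm

A 6-joint arm with a two-finger parallel gripper is mounted at the origin on the work surface. World frame = base frame: x ahead of the robot, y to its left, z up, the work surface at z = 0. Lengths are in m, angles in rad, forces in N, time in s.
With the tool pointing down it reaches from about 0.35 to 1 m from the base axis. Payload 7.1 kg.
Tool frame: the origin (TCP) lies between the finger pads; the fingertips stand 22 mm ahead of it and the grasp point (between the pads) lies 3 mm ahead of it; z points along the fingers, y is the line along which they close (so a half turn about z gives the same grasp; the last joint's range is limited). The gripper opens to 85 mm and grips with 20 to 120 N. Pads are 22 mm wide; open, the fingers measure 114 mm over their backs; the gripper's body (76 mm by 85 mm) begins 54 mm behind the grasp point. The pads swing forward as they close: fully open they stand 13 mm farther back than shut.
Start: joints at [-0.019, 0.423, 1.63, -0, 1.089, -0.019], TCP at [0.625, 0, 0.253] pointing down, gripper open.
Joint ranges: [-3, 3], [-0.9, 2.11], [0.09, 2.58], [-1.31, 4.45], [0.11, 2.69], [-2.54, 2.54]. Speed limits (rad/s): [2.39, 2.39, 3.01, 3.14, 3.14, 3.14].

### API

Orientations are given as a rotation vector (axis times angle).
In Python, from rig import manip gives the robot as it stands. The module is installed in compiled form; this text tells all that it offers. Calls block until the motion is done:
- manip.move_to(position, orientation): joint-space move of the TCP to a pose.
- manip.servo_line(position, orientation=None, rate=0.15): straight line of the TCP; orientation=None keeps the orientation; rate is the mean speed in m/s.
- manip.set_joints(angles): joint-space move.
- manip.command_gripper(opening, f_grip=None): finger opening in m; f_grip is the grip in N (None keeps the last); returns when the fingers have stopped.
- manip.hold(seconds).
- manip.solve_ik(position, orientation): joint angles nearest the present ones, or None.
- manip.camera(name): name is "scene" or "side" or "wrist"; returns a dict with "image" (384x512x3 uint8, red, green, blue), "fx", "fy", "cx", "cy" (pixels), "cam_to_world" (4x4, takes a point from camera to world coordinates); the wrist camera has in their place "mount" (4x4, takes a point from camera to tool coordinates, whose origin is the TCP and whose axes are the flange's). Camera axes: x right, y down, z forward; pixel columns grow to the right and rows downward; lengths in m; the calibration is good to about 2 mm. A picture is of the moment at which its call begins: read the wrist's pose just before it. There is no depth.
A pose or a line that the arm cannot do raises manip.IKError and nothing moves.
- manip.sign_off(): hands the job in; it is judged then, once.
Readings, each from a call of its own:
- manip.get_time(): time.
- manip.get_joint_positions(): joint angles.
- manip.get_joint_vel(): joint speeds.
- manip.get_tau(): joint torques, N m.
- manip.get_position(): TCP position.
- manip.get_ee_rot(): TCP orientation.
- manip.get_contact_force(): force on the tool from outside, world axes, zero at the start.
- manip.get_torque(): the same for the moment, N m.
- manip.get_width(): finger opening in m.
- manip.get_grip_force(): force on a finger pad.
Only numpy, scipy, OpenCV 4.12 (cv2) and the standard library are available. Lean on these libraries where they do the work, as an engineer would, in place of code of your own. Each camera call takes 0.05 s, during which the arm holds its last target. There are 200 camera calls.

## Working session

There is one attempt and no reset: what is moved stays moved. The work goes in short steps, each a Python script; the robot and the scene stay as the last script left them, time stands still between calls to the robot, and variables do not carry over. Pictures are saved under pics/ and viewed, at most 10 in all, crops included, and the job is handed in when it is done.

```bash
mkdir -p pics; python3 - <<'E'
from rig import manip
import cv2,numpy as np,pickle
d={}
for n in ["scene","side","wrist"]:
    d[n]=manip.camera(n); cv2.imwrite(f"pics/{n}0.png",d[n]["image"][:,:,::-1])
    print(n,[d[n][k] for k in("fx","fy","cx","cy")]); print(np.round(d[n].get("cam_to_world",d[n].get("mount")),4))
d['p']=(manip.get_position(),manip.get_ee_rot());print(d['p'],manip.get_time(),manip.get_width())
pickle.dump(d,open("d0.pkl","wb"))
E
```

```text
scene [443.93892034097814, 443.93892034097814, 250.05547009598067, 194.9010547923445]
[[-0.7519  0.5602 -0.3477  1.0884]
 [ 0.6591  0.6265 -0.416   0.7019]
 [-0.0152 -0.5419 -0.8403  1.3524]
 [ 0.      0.      0.      1.    ]]
side [434.76086577826266, 434.76086577826266, 256.44447425998527, 191.20707946898224]
[[-0.834  -0.4112  0.3679  0.0709]
 [-0.5517  0.6244 -0.5529  0.7787]
 [-0.0024 -0.6641 -0.7477  1.0592]
 [ 0.      0.      0.      1.    ]]
wrist [317.55743188753655, 317.55743188753655, 256.0929075437025, 191.4838113308054]
[[-6.000e-04 -9.548e-01 -2.974e-01  7.550e-02]
 [ 1.000e+00 -5.000e-04 -6.000e-04  6.000e-04]
 [ 4.000e-04 -2.974e-01  9.548e-01 -1.207e-01]
 [ 0.000e+00  0.000e+00  0.000e+00  1.000e+00]]
(array([6.24605940e-01, 3.59737323e-05, 2.52740819e-01]), array([-2.22080941e+00, -2.22085575e+00,  1.25784428e-03])) 0.15 0.08545849210472471
```

View pics/scene0.png

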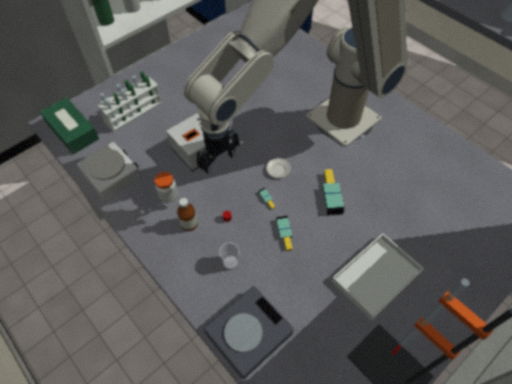

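View pics/side0.png

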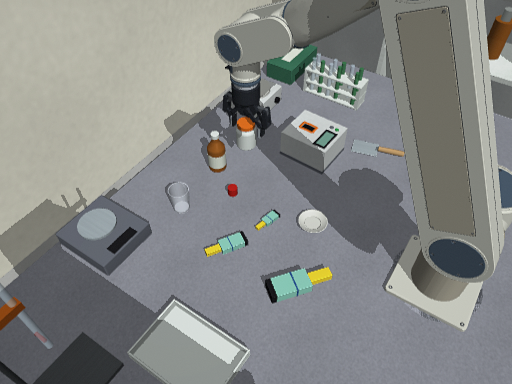

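View pics/wrist0.png

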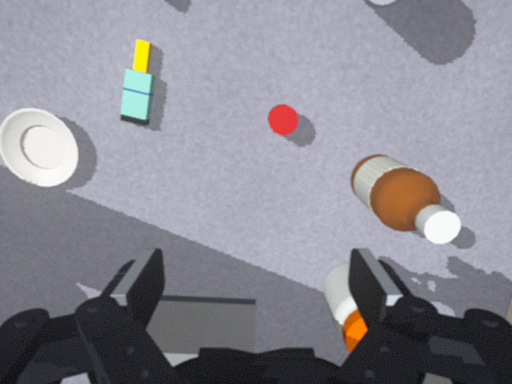

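The scene camera shows the middle-sized cell with its foot near (282,217) and its handle end near (290,248). In the side camera the foot is at (245,237) and the handle at (206,252). The reader slot is at about (308,127) in the side camera. The wrist camera shows the small decoy at (138,85). I'll compute rough positions from these.

```bash
cat > h.py <<'E'
import numpy as np,cv2,pickle
from scipy.spatial.transform import Rotation as R
def T(p,r):
    M=np.eye(4);M[:3,:3]=R.from_rotvec(r).as_matrix();M[:3,3]=p;return M
def ray(c,uv,z,M=None):
    M=c["cam_to_world"] if M is None else M
    d=M[:3,:3]@np.array([(uv[0]-c["cx"])/c["fx"],(uv[1]-c["cy"])/c["fy"],1]);o=M[:3,3]
    return o+d*(z-o[2])/d[2]
def proj(c,P,M=None):
    M=c["cam_to_world"] if M is None else M
    q=(np.atleast_2d(P)-M[:3,3])@M[:3,:3]
    return np.c_[q[:,0]/q[:,2]*c["fx"]+c["cx"],q[:,1]/q[:,2]*c["fy"]+c["cy"]]
E
python3 - <<'E'
from h import *
np.set_printoptions(precision=3,suppress=True)
d=pickle.load(open("d0.pkl","rb"))
s,e=d["scene"],d["side"];W=T(*d['p'])@d["wrist"]["mount"]
print("cell scene",ray(s,(282,217),.015),ray(s,(290,248),.015))
print("cell side",ray(e,(245,237),.015),ray(e,(206,252),.015))
print("slot",ray(s,(191,135),.104),ray(e,(308,127),.104))
for n,a,b,z in [("stopper",(227,215),(232,189),.015),("beaker",(231,264),(181,208),0),("bottle",(188,225),(219,168),.0),("dish",(278,168),(313,221),.008),("jar",(168,195),(247,145),.0),("small",(266,198),(268,219),.01),("big",(333,195),(292,284),.015),("scale",(243,332),(97,224),.05)]: print(n,ray(s,a,z),ray(e,b,z))
a=cv2.resize(s["image"][100:280,150:360],None,fx=3.5,fy=3.0);cv2.imwrite("pics/c1.png",a[:,:,::-1])
E
```

```text
cell scene [0.513 0.182 0.015] [0.574 0.286 0.015]
cell side [0.514 0.175 0.015] [0.577 0.28  0.015]
slot [ 0.561 -0.258  0.104] [ 0.556 -0.266  0.104]
stopper [0.65  0.049 0.015] [0.656 0.042 0.015]
beaker [0.754 0.194 0.   ] [0.752 0.185 0.   ]
bottle [ 0.772 -0.018  0.   ] [ 0.758 -0.023  0.   ]
dish [0.375 0.016 0.008] [0.377 0.008 0.008]
jar [ 0.752 -0.166 -0.   ] [ 0.743 -0.171  0.   ]
small [0.499 0.085 0.01 ] [0.495 0.078 0.01 ]
big [0.314 0.238 0.015] [0.32  0.233 0.015]
scale [0.878 0.401 0.05 ] [0.885 0.394 0.05 ]
```

```bash
cat >> h.py <<'E'
def down(psi):  # tool z down, tool x at heading psi
    c,s=np.cos(psi),np.sin(psi)
    return R.from_matrix(np.array([[c,s,0],[s,-c,0],[0,0,-1]])).as_rotvec()
E
python3 - <<'E'
from h import *
from rig import manip
d={}
def view(n,t,psi,h,off=.045):
    p=np.array([t[0]-off*np.cos(psi),t[1]-off*np.sin(psi),h])
    try: manip.move_to(p,down(psi))
    except manip.IKError: print(n,"ik");return
    manip.hold(.2)
    P=(manip.get_position(),manip.get_ee_rot()); c=manip.camera("wrist"); c["M"]=T(*P)@c["mount"]; d[n]=c
    print(n,P,manip.get_joint_positions().round(2),manip.get_time())
view("slotB",(.559,-.262),0,.29)
view("slotA",(.559,-.262),np.pi/2,.29)
view("cell",(.545,.23),np.pi/2,.24)
pickle.dump(d,open("d1.pkl","wb"))
ims=[cv2.resize(d[k]["image"],(400,300)) for k in d]
cv2.imwrite("pics/m1.png",np.vstack([np.hstack(ims[:2]),np.hstack([ims[2] if len(ims)>2 else ims[0],ims[0]*0])])[:,:,::-1])
E
```

```text
slotB (array([ 0.5145005 , -0.26110019,  0.28974979]), array([-3.14134067e+00, -3.40406432e-03,  4.34149851e-04])) [-0.49  0.31  1.71  0.    1.12  1.08] 1.5083
slotA (array([ 0.55895558, -0.30691749,  0.29008098]), array([2.22169427e+00, 2.22110072e+00, 8.08812381e-06])) [-0.52  0.4   1.57 -0.    1.17 -0.52] 3.1833
cell (array([0.54536568, 0.18426206, 0.24006721]), array([2.22274611e+00, 2.21996074e+00, 2.06694491e-04])) [ 0.31  0.37  1.75 -0.    1.02  0.31] 5.2333
```

View pics/m1.png

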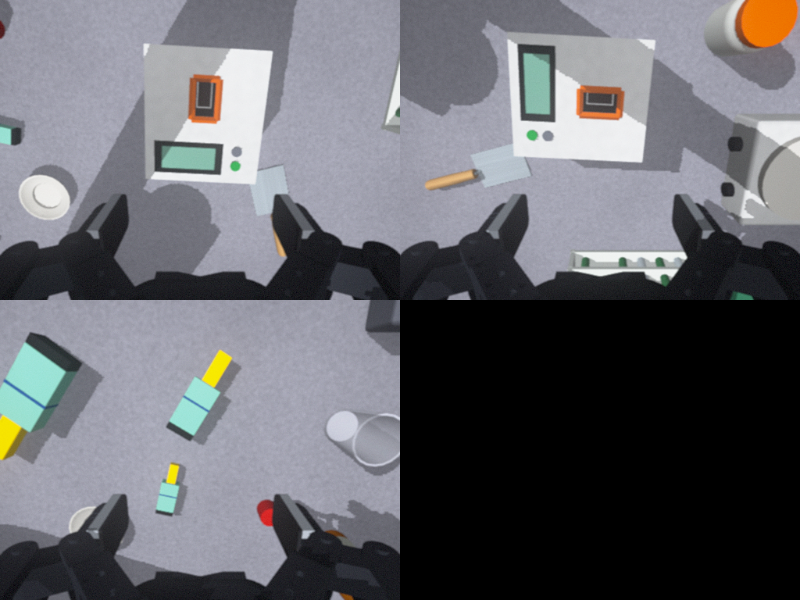

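The slot's orange lip is at (205,98) in the top-left tile and (600,102) in the top-right tile. The middle cell lies near (195,405) in the bottom tile, with its handle pointing to (222,365). Next I'll fit silhouettes of both to get precise poses.

```bash
cat >> h.py <<'E'
from scipy.optimize import minimize
def box(x0,x1,y0,y1,z0,z1): return np.array([[x,y,z] for x in(x0,x1) for y in(y0,y1) for z in(z0,z1)],float)
def sil(c,M,P):
    S=4;im=np.zeros((384*S,512*S),np.uint8)
    h=cv2.convexHull(proj(c,P,M).astype(np.float32)).astype(int) if 0 else cv2.convexHull(((proj(c,P,M)+.5)*S).astype(np.float32))
    cv2.fillConvexPoly(im,h.astype(np.int32),255)
    return cv2.resize(im,(512,384),interpolation=cv2.INTER_AREA)/255.
def fit(pairs,f,x0,steps):  # pairs: (cam,M,mask,part) ; f(x,part)->points
    J=lambda x:sum(np.abs(sil(c,M,f(x,k))-m).sum()/m.sum() for c,M,m,k in pairs)
    r=None;sim=np.vstack([x0]+[np.array(x0)+np.eye(len(x0))[i]*steps[i] for i in range(len(x0))])
    for _ in range(2):
        r=minimize(J,sim[0],method="Nelder-Mead",options=dict(initial_simplex=sim,maxiter=300,xatol=1e-5,fatol=1e-5))
        sim=np.vstack([r.x]+[r.x+np.eye(len(x0))[i]*steps[i]*.4 for i in range(len(x0))])
    return r.x,r.fun
def blob(im,lo,hi,near,fill=False):
    m=cv2.inRange(cv2.cvtColor(im,cv2.COLOR_RGB2HSV),lo,hi)
    n,l,st,ce=cv2.connectedComponentsWithStats(m)
    ok=[i for i in range(1,n) if st[i,4]>60]; i=min(ok,key=lambda i:np.hypot(*(ce[i]-near)))
    b=(l==i).astype(np.uint8)
    if fill: 
        h=cv2.findContours(b,cv2.RETR_EXTERNAL,cv2.CHAIN_APPROX_NONE)[0]; cv2.drawContours(b,h,-1,1,-1)
    return b.astype(float)
YEL=((24,150,80),(34,255,255)); TEAL=((70,50,50),(122,255,255)); ORA=((3,170,90),(18,255,255))
def yaw(P,x,y,a):
    c,s=np.cos(a),np.sin(a); return P@np.array([[c,s,0],[-s,c,0],[0,0,1]])+[x,y,0]
E
cat > m.py <<'E'
from h import *
np.set_printoptions(precision=4,suppress=True)
d=pickle.load(open("d1.pkl","rb"))
def lip(x,k): return yaw(box(-x[3]/2,x[3]/2,-x[4]/2,x[4]/2,.100,.104),*x[:3])
o={k:blob(d[k]["image"],*ORA,near,True) for k,near in(("slotA",(256,130)),("slotB",(262,126)))}
for ks in (["slotA"],["slotB"],["slotA","slotB"]):
    print(ks,[o[k].sum() for k in ks],fit([(d[k],d[k]["M"],o[k],0) for k in ks],lip,[.559,-.262,np.pi/2,.055,.037],[.004,.004,.1,.006,.006]))
c=d["cell"]; im=c["image"]
y=blob(im,*YEL,(278,88)); t=blob(im,*TEAL,(250,135),True); print(y.sum(),t.sum())
def cell(x,k): # heading a = cell z axis (foot->handle)
    return yaw(box(.080,.125,-.010,.010,.003,.019) if k=="y" else box(.010,.080,-.020,.020,0,.022),*x)
print(fit([(c,c["M"],y,"y"),(c,c["M"],t,"t")],cell,[.513,.18,1.05],[.005,.005,.1]))
E
python3 m.py
```

```text
['slotA'] [np.float64(698.0)] (array([ 0.5846, -0.2577,  1.8366,  0.0166, -0.0013]), np.float64(0.9820944996909938))
['slotB'] [np.float64(2171.0)] (array([ 0.5593, -0.2677,  1.5212,  0.0355,  0.0553]), np.float64(0.062327833021739325))
['slotA', 'slotB'] [np.float64(698.0), np.float64(2171.0)] (array([ 0.5848, -0.2593,  1.732 ,  0.0187,  0.0021]), np.float64(1.9610942540750544))
848.0 2567.0
(array([0.514 , 0.1759, 1.0245]), np.float64(0.12016219479978744))
```

```bash
sed -i 's/ORA=((3,170,90)/ORA=((2,150,40)/; s/m=cv2.inRange(cv2.cvtColor(im,cv2.COLOR_RGB2HSV),lo,hi)/&\n    if fill: m=cv2.morphologyEx(m,cv2.MORPH_CLOSE,np.ones((5,5)))/' h.py
sed -i 's/np.pi\/2,.055,.037/-.05,.055,.036/' m.py; python3 m.py
```

```text
['slotA'] [np.float64(2272.0)] (array([ 0.5589, -0.267 , -0.0507,  0.055 ,  0.0376]), np.float64(0.04347555923777962))
['slotB'] [np.float64(2302.0)] (array([ 0.5593, -0.2673, -0.0514,  0.0556,  0.0371]), np.float64(0.04500775114563636))
['slotA', 'slotB'] [np.float64(2272.0), np.float64(2302.0)] (array([ 0.559 , -0.2672, -0.0497,  0.0551,  0.0372]), np.float64(0.09400178926577299))
848.0 2610.0
(array([0.5138, 0.1762, 1.0188]), np.float64(0.1384913279271081))
```

```bash
cat >> h.py <<'E'
def pose(h,al):
    """tool z = cos(al)*h_dir + sin(al)*down, tool x upward-ish, closing axis horizontal"""
    H=np.array([np.cos(h),np.sin(h),0]);U=np.array([0,0,1.])
    z=np.cos(al)*H-np.sin(al)*U; x=np.cos(al)*U+np.sin(al)*H
    return R.from_matrix(np.c_[x,np.cross(z,x),z])
SLOT=np.array([.559,-.2671]);SY=-.05
E
python3 - <<'E'
from h import *
from rig import manip
np.set_printoptions(precision=2,suppress=True)
C=np.array([.514,.176,0])
H=np.array([np.cos(1.02),np.sin(1.02),0])
for al in (0,.3,.5,.7):
    # initial: final rotated back by 90deg => al+pi/2
    r0=pose(1.02,al+np.pi/2); g=C+.105*H+[0,0,.023]
    q=manip.solve_ik(g-.003*r0.as_matrix()[:,2],r0.as_rotvec()); print("init",al,q)
    for p in ([.514,.176],[.55,.2],[.6,.2]):
        for h in (1.02,.7,.4):
            r=pose(h,al); q=manip.solve_ik(np.array([*p,.105])-.003*r.as_matrix()[:,2],r.as_rotvec())
            if q is not None: print(al,p,h,q)
E
```

```text
init 0 [0.42 0.74 1.71 0.   0.69 0.97]
0 [0.514, 0.176] 1.02 [-0.21  1.08  2.16  1.91  1.6  -1.66]
0 [0.514, 0.176] 0.7 [-0.06  1.14  2.29  2.36  1.78 -1.77]
0 [0.514, 0.176] 0.4 [ 0.21  1.19  2.35  2.93  1.96 -1.65]
0 [0.55, 0.2] 1.02 [-0.13  1.06  2.1   1.99  1.58 -1.59]
0 [0.55, 0.2] 0.7 [ 0.02  1.1   2.23  2.45  1.72 -1.69]
0 [0.55, 0.2] 0.4 [ 0.26  1.13  2.28  3.    1.84 -1.61]
0 [0.6, 0.2] 1.02 [-0.12  1.05  2.01  2.    1.53 -1.49]
0 [0.6, 0.2] 0.7 [ 0.02  1.07  2.14  2.46  1.62 -1.61]
0 [0.6, 0.2] 0.4 [ 0.23  1.09  2.2   2.97  1.71 -1.6 ]
init 0.3 [ 0.49  0.83  1.54 -0.18  1.04  1.15]
0.3 [0.514, 0.176] 1.02 [-0.17  0.87  2.22  1.93  1.25 -1.52]
0.3 [0.514, 0.176] 0.7 [-0.03  0.9   2.36  2.43  1.36 -1.65]
0.3 [0.514, 0.176] 0.4 [ 0.22  0.94  2.42  2.97  1.48 -1.61]
0.3 [0.55, 0.2] 1.02 [-0.1   0.86  2.16  1.98  1.22 -1.45]
0.3 [0.55, 0.2] 0.7 [ 0.04  0.88  2.29  2.49  1.29 -1.59]
0.3 [0.55, 0.2] 0.4 [ 0.27  0.9   2.34  3.01  1.37 -1.58]
0.3 [0.6, 0.2] 1.02 [-0.09  0.86  2.05  1.96  1.18 -1.35]
0.3 [0.6, 0.2] 0.7 [ 0.04  0.86  2.19  2.46  1.2  -1.51]
0.3 [0.6, 0.2] 0.4 [ 0.23  
[... 485 characters left out ...]
4 -1.21]
0.5 [0.6, 0.2] 0.7 [ 0.07  0.74  2.18  2.41  0.89 -1.4 ]
0.5 [0.6, 0.2] 0.4 [ 0.24  0.73  2.23  2.96  0.9  -1.53]
init 0.7 [ 0.55  1.    1.3  -0.3   1.5   1.22]
0.7 [0.514, 0.176] 1.02 [-0.05  0.62  2.21  1.79  0.76 -1.17]
0.7 [0.514, 0.176] 0.7 [ 0.07  0.6   2.32  2.37  0.7  -1.37]
0.7 [0.514, 0.176] 0.4 [ 0.25  0.6   2.36  2.96  0.69 -1.53]
0.7 [0.55, 0.2] 1.02 [ 0.01  0.63  2.14  1.79  0.73 -1.09]
0.7 [0.55, 0.2] 0.7 [ 0.13  0.61  2.24  2.37  0.64 -1.3 ]
0.7 [0.55, 0.2] 0.4 [ 0.29  0.61  2.28  2.99  0.61 -1.52]
0.7 [0.6, 0.2] 1.02 [ 0.01  0.66  2.03  1.7   0.71 -0.97]
0.7 [0.6, 0.2] 0.7 [ 0.11  0.63  2.13  2.27  0.59 -1.19]
0.7 [0.6, 0.2] 0.4 [ 0.25  0.62  2.18  2.92  0.54 -1.47]
```

```bash
python3 - <<'E'
from h import *
from rig import manip
np.set_printoptions(precision=4,suppress=True)
a=1.02;al=.3
C=np.array([.514,.176,0]);H=np.array([np.cos(a),np.sin(a),0])
r=pose(a,al+np.pi/2);z=r.as_matrix()[:,2];rv=r.as_rotvec()
g=C+.104*H+[0,0,.025]
manip.command_gripper(.06,60)
manip.move_to(g-.003*z+[0,0,.08],rv)
manip.servo_line(g-.003*z,rate=.08)
print(manip.get_position()-(g-.003*z),manip.get_contact_force())
manip.command_gripper(0,60)
print(manip.get_width(),manip.get_grip_force(),manip.get_contact_force())
manip.servo_line(g+[0,0,.28],rate=.15)
print(manip.get_width(),manip.get_grip_force(),manip.get_contact_force(),manip.get_time())
r=pose(.7,al);p=np.array([.55,.2,.35])
q=manip.solve_ik(p,r.as_rotvec());print(q)
manip.move_to(p,r.as_rotvec());manip.hold(.3)
print(manip.get_width(),manip.get_position(),manip.get_time())
e={}
for n in("side","scene"): e[n]=manip.camera(n)
pickle.dump(e,open("d2.pkl","wb"))
A=[cv2.resize(e[n]["image"][y:y+190,x:x+200],(400,380)) for n,x,y in(("side",120,60),("scene",200,60))]
cv2.imwrite("pics/g1.png",np.hstack(A)[:,:,::-1])
E
```

```text
[0.0004 0.0002 0.0005] [-0.6877  0.4085  0.8577]
0.018269371694023057 59.67064082622528 [-0.561  -0.0387  4.2325]
0.018352076270973537 59.07773315906525 [-0.5444  0.0823 -2.4854] 10.0083
[ 0.0473  0.2019  2.2841  2.199   0.7997 -1.0282]
0.018068527052525242 [0.5501 0.2002 0.35  ] 12.3333
```

View pics/g1.png

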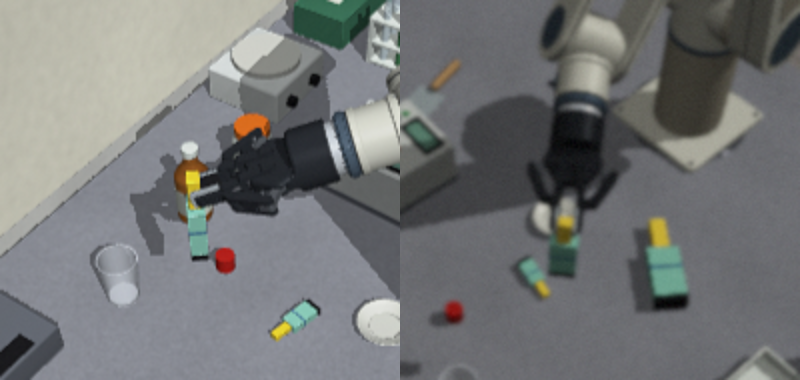

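The left tile shows the cell held by its handle at (193,185) and hanging foot down at (200,255), close to vertical. Next I'll lower it to contact and release it.

```bash
python3 - <<'E'
from h import *
from rig import manip
np.set_printoptions(precision=4,suppress=True)
r=pose(.7,.3);z=r.as_matrix()[:,2]
p=np.array([.55,.2,.35]); zc=.104-.003*z[2]
p[2]=zc+.012; manip.servo_line(p,rate=.15); manip.hold(.2)
f0=manip.get_contact_force()[2]
while p[2]>zc-.012:
    p[2]-=.001; manip.servo_line(p,rate=.02)
    f=manip.get_contact_force()[2]-f0
    if f>2.5: break
print("contact",p[2]-zc,f,manip.get_time())
manip.command_gripper(.03,30);manip.hold(.2);manip.command_gripper(.085)
print(manip.get_width(),manip.get_contact_force(),manip.get_time())
manip.servo_line(p-.09*z+[0,0,.0],rate=.12)
manip.servo_line(p-.12*z+[0,0,.15],rate=.25)
manip.hold(.1)
e={}
for n in("side","scene"): e[n]=manip.camera(n)
pickle.dump(e,open("d3.pkl","wb"));print(manip.get_time())
A=[cv2.resize(e[n]["image"][y:y+190,x:x+200],(400,380)) for n,x,y in(("side",120,120),("scene",200,120))]
cv2.imwrite("pics/s1.png",np.hstack(A)[:,:,::-1])
E
```

```text
contact -0.0010000000000000148 5.535841214797786 17.5833
0.08463992584841559 [-0.1722  0.1768 -0.1005] 18.6417
20.5333
```

View pics/s1.png

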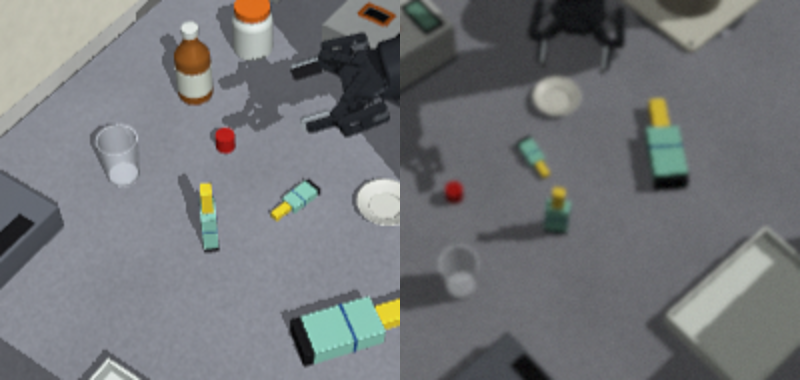

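The cell stands upright, at about (208,220) in the left tile and (557,210) in the right tile. Next I'll measure it with the wrist camera from two headings.

```bash
cat > m2.py <<'E'
from h import *
from rig import manip
np.set_printoptions(precision=4,suppress=True)
d={};t=np.array([.563,.211])
for n,psi in(("a",.7),("b",-.87),):
    p=np.array([*(t-.06*np.array([np.cos(psi),np.sin(psi)])),.30])
    try: manip.move_to(p,down(psi))
    except manip.IKError: print("ik",n);continue
    manip.hold(.2);P=(manip.get_position(),manip.get_ee_rot());c=manip.camera("wrist");c["M"]=T(*P)@c["mount"];d[n]=c
print(manip.get_time(),manip.get_joint_positions())
pickle.dump(d,open("d4.pkl","wb"))
def cell(x,k):
    return yaw(box(-.010,.010,-.008,.008,.080,.125) if k=="y" else box(-.020,.020,-.011,.011,.010,.080),*x)
for ks in (["a"],["b"],["a","b"]):
    prs=[]
    for k in ks:
        c=d[k]; u=proj(c,[[*t,.12],[*t,.06]],c["M"])
        y=blob(c["image"],*YEL,u[0]); tl=blob(c["image"],*TEAL,u[1],True); g=np.clip(y+tl,0,1)
        prs+=[(c,c["M"],y,"y")]; print(k,u.round(0).tolist(),y.sum(),tl.sum())
    print(fit(prs,cell,[*t,-.87],[.004,.004,.1]))
A=[cv2.resize(d[k]["image"],(400,300)) for k in d];cv2.imwrite("pics/u1.png",np.hstack(A)[:,:,::-1])
E
python3 m2.py
```

```text
ik b
22.85 [0.2995 0.2525 1.7638 0.0002 1.1259 1.1705]
a [[255.0, 110.0], [256.0, 107.0]] 364.0 387.0
(array([ 0.5643,  0.2107, -0.884 ]), np.float64(0.18818142641672053))Traceback (most recent call last):
  File "m2.py", line 17, in <module>
    c=d[k]; u=proj(c,[[*t,.12],[*t,.06]],c["M"])
      ~^^^
KeyError: 'b'
```

```bash
python3 - <<'E'
from h import *
from rig import manip
np.set_printoptions(precision=4,suppress=True)
t=np.array([.5643,.2107])
manip.command_gripper(.045,20)
for psi,fg in((2.27-.01,20),(.69,45)):
    manip.move_to([*t,.20],down(psi)); manip.servo_line([*t,.111],rate=.1); manip.hold(.2)
    f0=manip.get_contact_force()
    manip.command_gripper(0,fg); print(manip.get_position(),R.from_rotvec(manip.get_ee_rot()).as_matrix()[:,0],manip.get_width(),manip.get_grip_force(),manip.get_contact_force()-f0,manip.get_time())
    if fg==20:
        manip.command_gripper(.045); manip.servo_line([*t,.20],rate=.15)
manip.servo_line([*t,.20],rate=.1); manip.servo_line([*t,.30],rate=.2)
psi=np.pi/2+SY
manip.move_to([*SLOT,.111+.125],down(psi)); manip.hold(.3)
print(manip.get_position(),manip.get_width(),manip.get_time(),manip.get_contact_force())
e={n:manip.camera(n) for n in("side","scene")}
c=e["side"]["image"][40:190,230:380];c2=e["scene"]["image"][70:220,120:270]
cv2.imwrite("pics/v1.png",np.hstack([cv2.resize(k,(400,400)) for k in(c,c2)])[:,:,::-1])
pickle.dump(e,open("d5.pkl","wb"))
E
```

```text
[0.5643 0.2107 0.1113] [-0.6359  0.7718 -0.    ] 0.016074158596880335 23.787874281406403 [-0.4048 -1.4248  2.8318] 26.2833
[0.5644 0.2108 0.1113] [0.7713 0.6365 0.0004] 0.019794097321357305 45.98446726799011 [-0.0501 -0.7551  1.8577] 30.4
[ 0.5592 -0.2666  0.2361] 0.019238966751319614 34.15 [ 0.081  -0.2742 -2.1109]
```

View pics/v1.png

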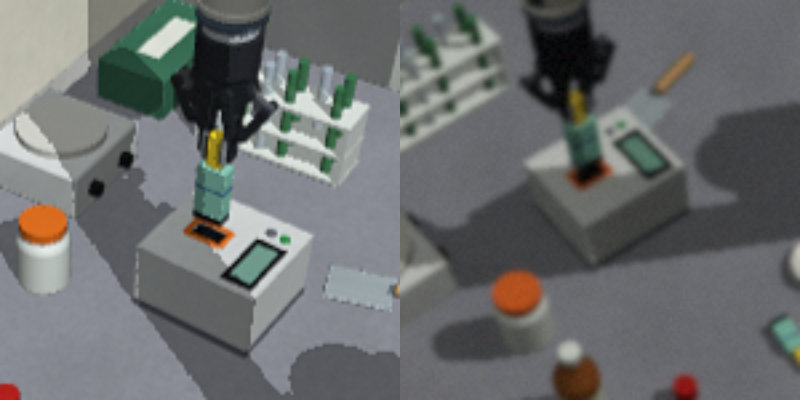

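The cell hangs upright just above the slot: the foot is at (210,215) and the slot at (210,233) in the left tile. I'll insert it with force monitoring.

```bash
cat > ins.py <<'E'
from h import *
from rig import manip
np.set_printoptions(precision=4,suppress=True)
psi=np.pi/2+SY;rv=down(psi)
p=manip.get_position(); xy=SLOT.copy(); p=np.array([*xy,p[2]])
f0=manip.get_contact_force(); zt=.165; k=0
while p[2]>zt+1e-4 and k<60:
    k+=1; p[2]=max(zt,p[2]-.002); manip.servo_line(p,rv,rate=.025)
    f=manip.get_contact_force()-f0
    if np.abs(f[:2]).max()>1.5: p[:2]+=np.clip(f[:2]*1e-4,-4e-4,4e-4)
    if np.abs(f).max()>2: print(p,f)
    if f[2]>10: p[2]+=.004; manip.servo_line(p,rv,rate=.03); print("stop");break
manip.hold(.3)
print(p,manip.get_position(),manip.get_contact_force()-f0,manip.get_torque(),manip.get_width(),manip.get_time())
E
python3 ins.py
```

```text
[ 0.5593 -0.267   0.165 ] [ 0.5593 -0.267   0.165 ] [ 0.7722 -0.5239 -0.1589] [0.0257 0.017  0.0078] 0.019471951101092545 43.55
```

```bash
python3 - <<'E'
from rig import manip
import cv2,numpy as np
c=manip.camera("side")["image"][70:170,260:360];c2=manip.camera("scene")["image"][90:190,140:240]
cv2.imwrite("pics/f1.png",np.hstack([cv2.resize(k,(400,400),interpolation=cv2.INTER_CUBIC) for k in(c,c2)])[:,:,::-1])
E
```

```text
(no output)
```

View pics/f1.png

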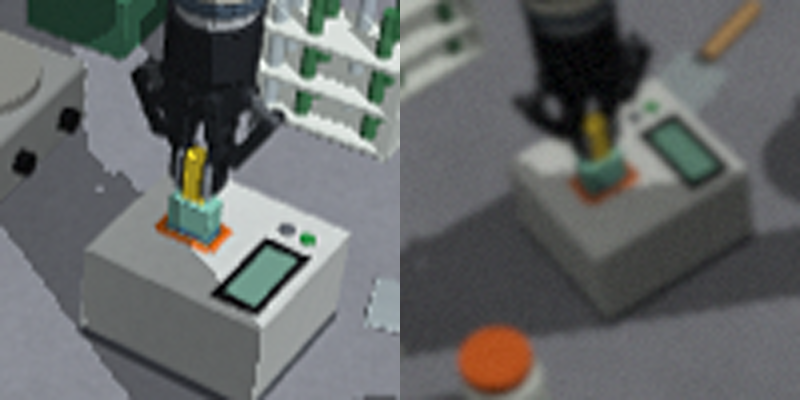

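The cell is in the slot, with the blue line at the lip (195,235 in the left tile) and the gripper still holding the handle. I'm handing in.

```bash
python3 -c "
from rig import manip
print(manip.sign_off(),manip.get_time())"
```

```text
the job is handed in; nothing more can be done
the job is handed in; nothing more can be done
```

I stood the cell upright on its foot and let go, then regripped it and lowered it into the slot. I handed in about 44 s into the 64 s limit, with the cell still held, the blue line level with the lip in the last picture, and less than 1 N on the tool; no verdict came back.

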